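# Shut the sample trunk and push in its two catches

### The job

Close the black tin trunk for the day: push its half-open lid down until it is fully shut, then press the yellow catch fully in, and after that the blue catch fully in. Use only the fingertips: grip and lift nothing, do not raise the lid further, and leave the parcel, the stamp and the bottle standing around the trunk as they are.

Things in the scene. Friction and masses are not known exactly. Their poses are not given: they have to be found in the camera images.
- trunk: black tin trunk, fixed to the bench, 220 mm deep (x) by 340 mm wide (y) by 140 mm high without its lid. Origin: centre of its underside, on the table. Its x axis points from the front (towards the robot) to the back, z up.
- lid_push (a point): a point on the upper face of the lid, on its centre line, 160 mm from the hinge and 63 mm from the front edge: a good place to push. It moves with the lid; with the lid shut it is 157 mm above the table, at x = -50 mm, y = 0 from the trunk's origin. The lid is 223 mm deep, 346 mm wide, 16 mm thick, and has a fixed steel bail handle 100 mm wide, reaching 27 mm above the lid's face, across it 75 mm from the hinge.
- lid_hinge (a point): middle of the lid's hinge line, on the top rim at the back of the trunk (x = +110 mm, z = 140 mm in the trunk's frame); the hinge runs along the trunk's y
- lid (a joint): opening angle of the lid, rad: 0 fully shut, growing as its front edge rises; it begins between 0.35 and 0.65. A stiff hinge keeps it at any angle; a slow push of 2 to 5 N down at lid_push moves it (more when pushed fast), and it stays shut once shut.
- yellow_top (a point): top centre of the yellow pad, a flat rectangle 26 mm (along the trunk's x) by 38 mm (along y), on top of a fixed bare-steel catch block 30 x 44 x 150 mm on the trunk's front face, near one end. The top is 172 mm above the table while up and 162 mm when fully in (then 12 mm above the block and 5 mm above the shut lid). Which colour is left and which right changes from start to start.
- blue_top (a point): top centre of the blue pad, a flat rectangle 26 mm (along the trunk's x) by 38 mm (along y), on top of a fixed bare-steel catch block 30 x 44 x 150 mm on the trunk's front face, near one end. The top is 172 mm above the table while up and 162 mm when fully in (then 12 mm above the block and 5 mm above the shut lid). Which colour is left and which right changes from start to start.
- yellow_pad (a joint): how far the yellow pad has been pushed down, m: 0 standing up, 0.010 fully in. It slides straight down against about 4 N of friction, has no spring and stays where it is left.
- blue_pad (a joint): how far the blue pad has been pushed down, m: 0 standing up, 0.010 fully in. It slides straight down against about 4 N of friction, has no spring and stays where it is left.
- parcel: bystander: loose orange parcel with a white band, 180 x 55 x 45 mm, lying beside the trunk's left (+y) side. Origin: centre of its underside.
- stamp: bystander: loose upright seal stamp, brass foot 34 mm across, wooden handle, 88 mm tall, standing in front of the trunk. Origin: centre of its underside.
- bottle: bystander: loose clear bottle with a white cap, 56 mm across, 160 mm tall, standing beside the trunk's right (-y) side. Origin: centre of its underside.

How it is judged:
By the outcome, as a careful person would: the job done as asked, in the order asked, and still so for the second after the job is handed in, with the robot touching nothing.
It also fails if it takes over 45 s, if anything falls off the work surface, if the arm or the gripper's body presses on something with over 40 N, if the wrist force passes 120 N, or if a joint passes its speed limit or range.

### The arm

A 6-joint arm with a two-finger parallel gripper is mounted at the origin on the work surface. World frame = base frame: x ahead of the robot, y to its left, z up, the work surface at z = 0. Lengths are in m, angles in rad, forces in N, time in s.
With the tool pointing down it reaches from about 0.275 to 0.75 m from the base axis. Payload 10.2 kg.
Tool frame: the origin (TCP) lies at the very end of the fingers, on their centre line; the grasp point (between the pads) lies 19 mm behind it (manip.pinch_z is the distance from the TCP to the grasp point, in m); z points along the fingers, y is the line along which they close (so a half turn about z gives the same grasp; the last joint's range is limited). The gripper opens to 88 mm and grips with 3 to 60 N. Pads are 18 mm wide; open, the fingers measure 123 mm over their backs; the gripper's body (75 mm by 187 mm) begins 45 mm behind the grasp point.
Start: joints at [-1.421, 0.313, 1.498, -0, 1.331, -0.223], TCP at [0.191, -0.489, 0.207] pointing down, gripper open.
Joint ranges: [-2.94, 2.94], [-0.97, 2.17], [0.19, 2.56], [-1.23, 4.37], [0.02, 3.11], [-2.88, 2.88]. Speed limits (rad/s): [2.39, 2.39, 3.01, 3.14, 3.14, 3.14].

### API

Orientations are given as a unit quaternion [x, y, z, w].
In Python, from bench import manip gives the robot as it stands.
- The arm moves only by the tool send_rows, never from a script. Its argument "series" is a list of rows, each an object of numbers: "claw": the closure in counts, from 0 (fully open) to 255 (shut); "x", "y", "z": the shift along the tool's x, y, z in units of 25 mm (1.0 is 25 mm); "wx", "wy", "wz": the turn, a rotation vector about the tool's x, y, z in units of 6 degrees (1.0 is 6 degrees). A call has 1 to 20 rows; each row shifts and turns the commanded pose from where the row before left it, along the tool's axes as they then stand; what a row does not reach is not made up. A row lasts 1/12 s, in which the tool goes at most 41.7 mm and 7.16 degrees, less where a joint would pass 70% of its speed; a pose out of reach is approached as far as the arm can. A call is refused whole if a number of a shift passes 1 or a number of a turn 1, either way. A call with a gripper value outside its range is refused whole. The fingers move at their own pace and stop on an object; "grip_force" is the grip in N (left out, the last holds). Time passes only in rows, so rows that do not move let the fingers close. It gives the time, the measured TCP pose, the force, the opening and the grip force at its end, in the units of the state.
- manip.read_state(): the state, without advancing time (a new reading comes with each control period).
- manip.get_image(name): name is "scene" or "top" or "wrist"; returns a dict with "color" (400x640x3 uint8, red, green, blue), "fx", "fy", "cx", "cy" (pixels), "position" and "rotation" of the camera in the world. Camera axes: x right, y up, looking along -z (the intrinsics and any distortion apply to the point x, -y, -z); pixel columns grow to the right and rows downward; lengths in m; the calibration is good to about 2 mm. The wrist camera is an equidistant fisheye: a pixel r from the principal point sees the ray r / f radians off the axis. A picture is of the moment at which its call begins. There is no depth.
- manip.close_job(): hands the job in; it is judged then, once.
The state is a dict: "clock": time; "q": joint angles; "dq": joint speeds; "effort": joint torques, N m; "eef_pos": TCP position; "ee_rot": TCP orientation; "force": force on the tool from outside, world axes, zero at the start; "wrist_torque": the same for the moment, N m; "width": finger opening in m; "gripper_force": force on a finger pad.
Only numpy, scipy, OpenCV 4.12 (cv2) and the standard library are available. Lean on these libraries where they do the work, as an engineer would, in place of code of your own. Each camera call takes 0.05 s, during which the arm holds its last target. There are 200 camera calls.

## Working session

There is one attempt and no reset: what is moved stays moved. The work goes in short steps, Python scripts to look and compute and a tool call to move; the robot and the scene stay as the last step left them, time stands still between calls to the robot, and variables do not carry over. Pictures are saved under pics/ and viewed, at most 12 in all, crops included, and the job is handed in when it is done.

Besides the shell and the picture viewer there is one more tool, called after "Request:" as name([rows], argument=value, ...), one row to a line, values as JSON. send_rows: Moves the arm, as the interface text tells. Its arguments: {"type":"object","properties":{"series":{"type":"array","items":{"type":"object","properties":{"claw":{"type":"number"},"x":{"type":"number"},"y":{"type":"number"},"z":{"type":"number"},"wx":{"type":"number"},"wy":{"type":"number"},"wz":{"type":"number"}}}},"grip_force":{"type":"number"}},"required":["series"]}

```bash
mkdir -p pics; cat > h.py <<'E'
import numpy as np, cv2
from bench import manip
def ray(im,u,v):
    d=np.array([(u-im["cx"])/im["fx"],-(v-im["cy"])/im["fy"],-1.0])
    return np.array(im["position"]),np.array(im["rotation"]).reshape(3,3)@d
def onz(im,u,v,z):
    p,d=ray(im,u,v); return p+d*(z-p[2])/d[2]
def proj(im,P):
    c=np.array(im["rotation"]).reshape(3,3).T@(np.array(P)-np.array(im["position"]))
    return im["cx"]+im["fx"]*c[0]/-c[2], im["cy"]-im["fy"]*c[1]/-c[2]
E
python3 - <<'E'
from h import *
for n in("scene","top"):
    im=manip.get_image(n); np.savez("pics/"+n,**im)
    cv2.imwrite(f"pics/{n}.png",im["color"][...,::-1]); print(n,im["position"],im["fx"])
    print([k for k in im])
s=manip.read_state(); print(s["clock"],s["eef_pos"],s["ee_rot"],s["force"],s["width"])
E
```

```text
scene [ 0.63079421 -0.31709911  0.87945135] 369.80694015345745
['color', 'fx', 'fy', 'cx', 'cy', 'position', 'rotation']
top [0.41802386 0.05345166 1.29977792] 471.64774378545656
['color', 'fx', 'fy', 'cx', 'cy', 'position', 'rotation']
0.1 [ 0.1911645  -0.4887006   0.20671957] [ 9.82678281e-01  1.85318838e-01  1.58391646e-05 -5.69118524e-04] [ 0.22457306 -0.66808352  0.15359436] 0.0882362578820499
```

View pics/scene.png

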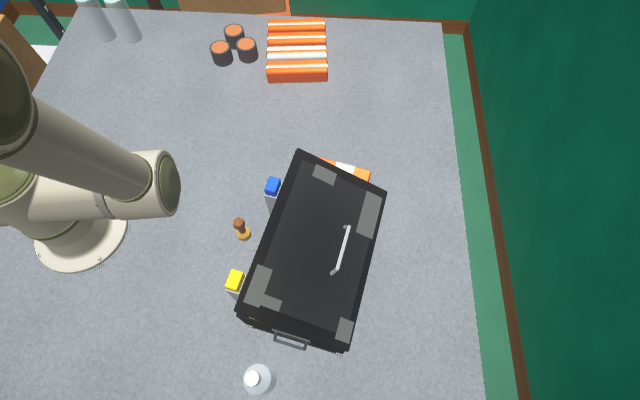

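View pics/top.png

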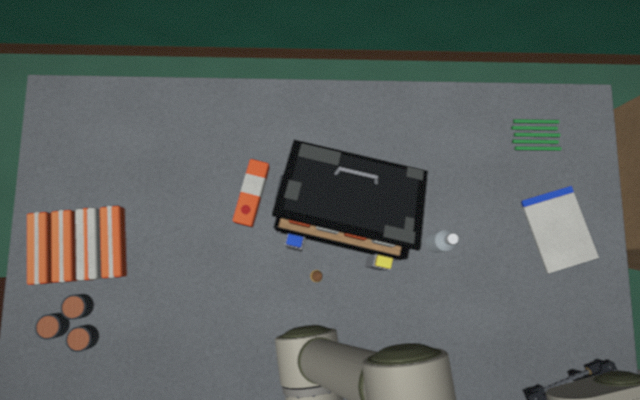

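The scene view shows yellow pad at (235,280), blue at (273,187), stamp (241,230), bottle (257,379). The top view shows blue (295,241), yellow (383,262), with the lid partly open and its front edge running from about (274,217) to (416,248).

```bash
cat > m.py <<'E'
from h import *
ims={}
for n in("scene","top"):
    im=dict(np.load(f"pics/{n}.npz")); ims[n]=im
    hsv=cv2.cvtColor(im["color"],cv2.COLOR_RGB2HSV)
    for c,(a,b,box) in dict(yellow=(22,35,(200,440,210,310)),blue=(105,125,(200,440,160,260))).items():
        m=cv2.inRange(hsv,(a,140,60),(b,255,255)); k=np.zeros_like(m); k[box[2]:box[3],box[0]:box[1]]=255; m&=k
        v=hsv[...,2][m>0]; t=cv2.inRange(hsv[...,2],int(np.percentile(v,90)*.88),255)&m
        cs=max(cv2.findContours(t,0,2)[0],key=cv2.contourArea); r=cv2.minAreaRect(cs)
        print(n,c,(m>0).sum(),(t>0).sum(),np.round(r[0],1),np.round(r[1],1))
        q=cv2.boxPoints(r); P=np.array([onz(im,*p,.172) for p in q])
        print(np.round(P.mean(0),4),"sides",np.round(np.linalg.norm(np.diff(P,axis=0),axis=1)[:2],4))
E
python3 m.py; python3 - <<'E'
from h import *
a=np.load("pics/scene.npz")["color"][130:370,190:410]; b=np.load("pics/top.npz")["color"][120:290,220:480]
cv2.imwrite("pics/c1.png",cv2.resize(a,None,fx=2.5,fy=2.5,interpolation=2)[...,::-1])
cv2.imwrite("pics/c2.png",cv2.resize(b,None,fx=3,fy=3,interpolation=2)[...,::-1])
E
```

```text
scene yellow 295 238 [233.2 278.9] [12.3 19.7]Traceback (most recent call last):
  File "m.py", line 11, in <module>
    q=cv2.boxPoints(r); P=np.array([onz(im,*p,.172) for p in q])
                                    ~~~^^^^^^^^^^^^
  File "h.py", line 7, in onz
    p,d=ray(im,u,v); return p+d*(z-p[2])/d[2]
        ~~~^^^^^^^^
  File "h.py", line 5, in ray
    return np.array(im["position"]),np.array(im["rotation"]).reshape(3,3)@d
                                    ~~~~~~~~~~~~~~~~~~~~~~~~~~~~~~~~^^^^^
ValueError: cannot reshape array of size 4 into shape (3,3)
```

View pics/c1.png

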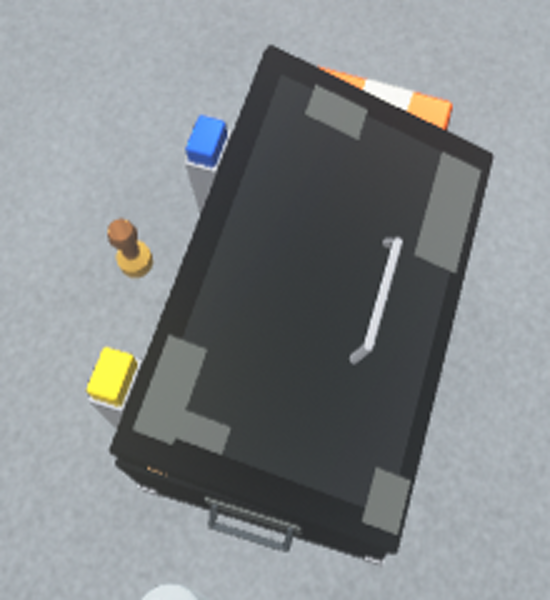

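View pics/c2.png

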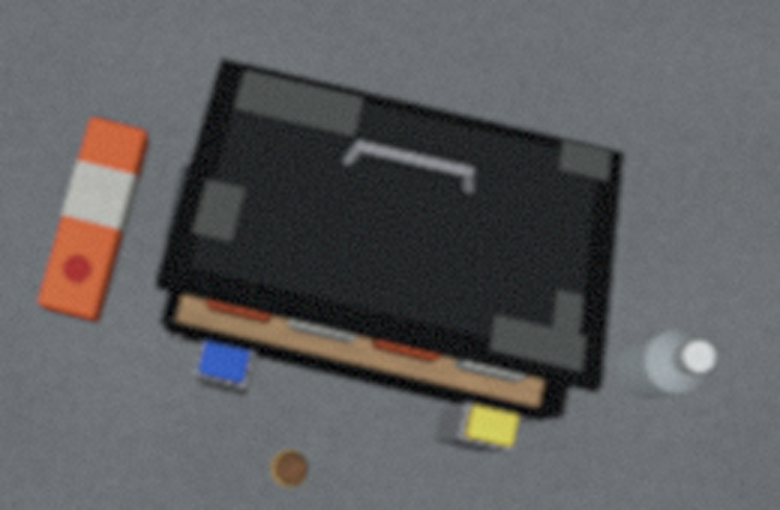

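The crops show clean pads. The lid's front corners are at top (273,216),(420,249) and scene (297,148),(234,312). The bottle and stamp are clear of the pads.

```bash
sed -i 's/np.array(im\["rotation"\]).reshape(3,3)/R(im)/' h.py; cat >> h.py <<'E'
from scipy.spatial.transform import Rotation
def R(im): return Rotation.from_quat(im["rotation"]).as_matrix()
def tri(i1,p1,i2,p2):
    a,d=ray(i1,*p1);b,e=ray(i2,*p2)
    t=np.linalg.lstsq(np.c_[d,-e],b-a,rcond=None)[0]
    return (a+t[0]*d+b+t[1]*e)/2, np.linalg.norm(a+t[0]*d-b-t[1]*e)
E
cat >> m.py <<'E'
s,t=ims["scene"],ims["top"]
print(s["rotation"],t["rotation"])
for n,a,b in [("FL",(297,148.5),(273,216)),("FR",(234,312),(420,249)),("BL",(387,191.5),(294,141)),("BR",(349,352),(427.5,171)),("handL",(348,226),(338,168)),("handR",(337,270),(377,178)),("bottlecap",(251,379),(452.5,239)),("stamptop",(239,222),(317,276))]:
    print(n,*[np.round(x,4) for x in tri(s,a,t,b)])
E
python3 m.py
```

```text
scene yellow 295 238 [233.2 278.9] [12.3 19.7]
[ 0.4496 -0.1416  0.172 ] sides [0.0374 0.0249]
scene blue 219 155 [271.6 183.7] [10.8 15.1]
[0.4983 0.0729 0.172 ] sides [0.0369 0.0248]
top yellow 128 115 [383.4 261.2] [14.   9.2]
[ 0.4511 -0.1422  0.172 ] sides [0.0219 0.0333]
top blue 162 129 [294.1 240.3] [13.8  9.2]
[0.4986 0.071  0.172 ] sides [0.022  0.0331]
[0.22846848 0.00641892 0.02971867 0.97307644] [ 0.04775011 -0.06079482 -0.70099802  0.708961  ]
FL [0.5508 0.1195 0.2414] 0.0065
FR [ 0.4773 -0.2141  0.2377] 0.0003
BL [0.7501 0.0757 0.1575] 0.0053
BR [ 0.6774 -0.2587  0.1533] 0.0019
handL [ 0.6675 -0.0316  0.2067] 0.0024
handR [ 0.647  -0.123   0.2079] 0.0032
bottlecap [ 0.507  -0.3135  0.1595] 0.0005
stamptop [0.4162 0.0136 0.0836] 0.0039
```

Request:
send_rows([
  {"claw": 255, "z": -0.65, "wz": 0.95},
  {"claw": 255, "z": -0.65, "wz": 0.95},
  {"claw": 255, "z": -0.65, "wz": 0.95},
  {"claw": 255, "z": -0.65, "wz": 0.95},
  {"claw": 255, "z": -0.65, "wz": 0.95},
  {"claw": 255, "z": -0.65, "wz": 0.95},
  {"claw": 255},
  {"claw": 255},
], grip_force=10)

```text
invalid input at $.series[0]: expected keys claw, x, y, z, wx, wy, wz
```

Request:
send_rows([
  {"x": 0.54, "y": -1},
  {"x": 0.54, "y": -1},
  {"x": 0.54, "y": -1},
  {"x": 0.54, "y": -1},
  {"x": 0.54, "y": -1},
  {"x": 0.54, "y": -1},
  {"x": 0.54, "y": -1},
  {"x": 0.54, "y": -1},
  {"x": 0.54, "y": -1},
  {"x": 0.54, "y": -1},
  {"x": 0.54, "y": -1},
  {"x": 0.54, "y": -1},
  {"x": 0.54, "y": -1},
  {"x": 0.54, "y": -1},
  {"x": 0.54, "y": -1},
  {"x": 0.54, "y": -1},
  {"x": 0.54, "y": -1},
  {"x": 0.54, "y": -1},
  {"x": 0.54, "y": -1},
  {"x": 0.54, "y": -1},
])

```text
invalid input at $.series[0]: expected keys claw, x, y, z, wx, wy, wz
```

```bash
cat > st.py <<'E'
from h import *
s=manip.read_state(); p=np.array(s["eef_pos"]); X=np.array([.9756,-.2196,0]);Y=np.array([.2196,.9756,0]);O=np.array([.596,-.0625,0])
r=Rotation.from_quat(s["ee_rot"]).as_matrix()
print(s["clock"],p.round(4),"trunk frame mm",np.round([(p-O)@X*1e3,(p-O)@Y*1e3,p[2]*1e3],1),"F",np.round(s["force"],1),"w",round(s["width"],4))
print("toolx ang",np.degrees(np.arctan2(r[1,0],r[0,0])).round(1),r[:,2].round(3))
E
python3 st.py
```

```text
0.1 [ 0.1912 -0.4887  0.2067] trunk frame mm [-301.4 -504.7  206.7] F [ 0.2 -0.7  0.2] w 0.0882
toolx ang 21.4 [-0.     0.001 -1.   ]
```

All keys are needed in each row.

Request:
send_rows([
  {"claw": 255, "x": 0, "y": 0, "z": -0.65, "wx": 0, "wy": 0, "wz": 0.95},
  {"claw": 255, "x": 0, "y": 0, "z": -0.65, "wx": 0, "wy": 0, "wz": 0.95},
  {"claw": 255, "x": 0, "y": 0, "z": -0.65, "wx": 0, "wy": 0, "wz": 0.95},
  {"claw": 255, "x": 0, "y": 0, "z": -0.65, "wx": 0, "wy": 0, "wz": 0.95},
  {"claw": 255, "x": 0, "y": 0, "z": -0.65, "wx": 0, "wy": 0, "wz": 0.95},
  {"claw": 255, "x": 0, "y": 0, "z": -0.65, "wx": 0, "wy": 0, "wz": 0.95},
  {"claw": 255, "x": 0, "y": 0, "z": 0, "wx": 0, "wy": 0, "wz": 0},
  {"claw": 255, "x": 0, "y": 0, "z": 0, "wx": 0, "wy": 0, "wz": 0},
], grip_force=10)

```text
clock: 0.77
eef_pos: [0.1912, -0.489, 0.3044]
ee_rot: [0.994, -0.11, 0.0, 0.0]
force: [0.6, 0.0, -0.2]
width: 0.0371
gripper_force: 0.0
```

```bash
python3 st.py
```

```text
0.7667 [ 0.1912 -0.489   0.3044] trunk frame mm [-301.2 -505.   304.4] F [ 0.6  0.  -0.2] w 0.0371
toolx ang -12.7 [ 0. -0. -1.]
```

Request:
send_rows([
  {"claw": 255, "x": 0.54, "y": -1, "z": 0, "wx": 0, "wy": 0, "wz": 0},
  {"claw": 255, "x": 0.54, "y": -1, "z": 0, "wx": 0, "wy": 0, "wz": 0},
  {"claw": 255, "x": 0.54, "y": -1, "z": 0, "wx": 0, "wy": 0, "wz": 0},
  {"claw": 255, "x": 0.54, "y": -1, "z": 0, "wx": 0, "wy": 0, "wz": 0},
  {"claw": 255, "x": 0.54, "y": -1, "z": 0, "wx": 0, "wy": 0, "wz": 0},
  {"claw": 255, "x": 0.54, "y": -1, "z": 0, "wx": 0, "wy": 0, "wz": 0},
  {"claw": 255, "x": 0.54, "y": -1, "z": 0, "wx": 0, "wy": 0, "wz": 0},
  {"claw": 255, "x": 0.54, "y": -1, "z": 0, "wx": 0, "wy": 0, "wz": 0},
  {"claw": 255, "x": 0.54, "y": -1, "z": 0, "wx": 0, "wy": 0, "wz": 0},
  {"claw": 255, "x": 0.54, "y": -1, "z": 0, "wx": 0, "wy": 0, "wz": 0},
  {"claw": 255, "x": 0.54, "y": -1, "z": 0, "wx": 0, "wy": 0, "wz": 0},
  {"claw": 255, "x": 0.54, "y": -1, "z": 0, "wx": 0, "wy": 0, "wz": 0},
  {"claw": 255, "x": 0.54, "y": -1, "z": 0, "wx": 0, "wy": 0, "wz": 0},
  {"claw": 255, "x": 0.54, "y": -1, "z": 0, "wx": 0, "wy": 0, "wz": 0},
  {"claw": 255, "x": 0.54, "y": -1, "z": 0, "wx": 0, "wy": 0, "wz": 0},
  {"claw": 255, "x": 0.54, "y": -1, "z": 0, "wx": 0, "wy": 0, "wz": 0},
  {"claw": 255, "x": 0.54, "y": -1, "z": 0, "wx": 0, "wy": 0, "wz": 0},
  {"claw": 255, "x": 0.54, "y": -1, "z": 0, "wx": 0, "wy": 0, "wz": 0},
  {"claw": 255, "x": 0.54, "y": -1, "z": 0, "wx": 0, "wy": 0, "wz": 0},
  {"claw": 255, "x": 0.54, "y": -1, "z": 0, "wx": 0, "wy": 0, "wz": 0},
])

```text
clock: 2.43
eef_pos: [0.566, -0.0601, 0.303]
ee_rot: [0.994, -0.11, -0.001, -0.0]
force: [0.9, -0.5, 0.3]
width: 0.0004
gripper_force: 0.0
```

```bash
python3 st.py; python3 - <<'E'
from h import *
im=manip.get_image("scene")
cv2.imwrite("pics/s2.png",im["color"][...,::-1])
E
```

```text
2.4333 [ 0.566  -0.0601  0.303 ] trunk frame mm [-29.8  -4.2 303. ] F [ 0.9 -0.5  0.3] w 0.0004
toolx ang -12.6 [-0.002  0.001 -1.   ]
```

View pics/s2.png

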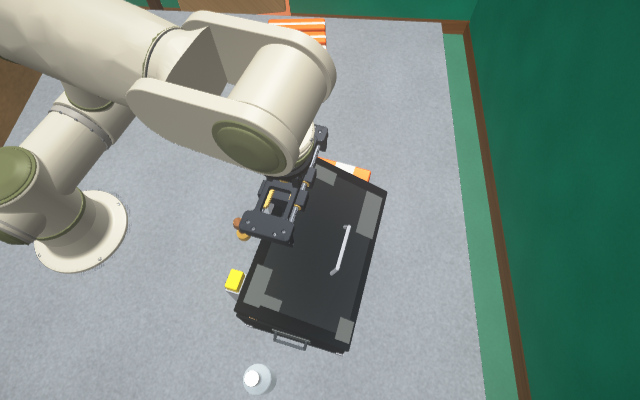

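The gripper is closed above the lid, across the centre line, clear of everything.

Request:
send_rows([
  {"claw": 255, "x": 0, "y": -0.15, "z": 0.8, "wx": 0, "wy": 0, "wz": 0},
  {"claw": 255, "x": 0, "y": 0, "z": 0.8, "wx": 0, "wy": 0, "wz": 0},
  {"claw": 255, "x": 0, "y": 0, "z": 0.8, "wx": 0, "wy": 0, "wz": 0},
  {"claw": 255, "x": 0, "y": 0, "z": 0.4, "wx": 0, "wy": 0, "wz": 0},
  {"claw": 255, "x": 0, "y": 0, "z": 0.16, "wx": 0, "wy": 0, "wz": 0},
  {"claw": 255, "x": 0, "y": 0, "z": 0.16, "wx": 0, "wy": 0, "wz": 0},
  {"claw": 255, "x": -0.05, "y": 0, "z": 0.16, "wx": 0, "wy": 0, "wz": 0},
  {"claw": 255, "x": -0.05, "y": 0, "z": 0.16, "wx": 0, "wy": 0, "wz": 0},
  {"claw": 255, "x": -0.05, "y": 0, "z": 0.16, "wx": 0, "wy": 0, "wz": 0},
  {"claw": 255, "x": -0.05, "y": 0, "z": 0.16, "wx": 0, "wy": 0, "wz": 0},
  {"claw": 255, "x": -0.05, "y": 0, "z": 0.16, "wx": 0, "wy": 0, "wz": 0},
  {"claw": 255, "x": -0.05, "y": 0, "z": 0.16, "wx": 0, "wy": 0, "wz": 0},
])

```text
clock: 3.48
eef_pos: [0.559, -0.0561, 0.2025]
ee_rot: [0.994, -0.112, 0.0, 0.0]
force: [-0.2, 0.4, -0.8]
width: 0.0007
gripper_force: 0.0
```

```bash
python3 st.py
```

```text
3.4833 [ 0.559  -0.0561  0.2025] trunk frame mm [-37.5  -1.9 202.5] F [-0.2  0.4 -0.8] w 0.0007
toolx ang -12.8 [ 0. -0. -1.]
```

Request:
send_rows([
  {"claw": 255, "x": -0.05, "y": 0, "z": 0.16, "wx": 0, "wy": 0, "wz": 0},
  {"claw": 255, "x": -0.05, "y": 0, "z": 0.16, "wx": 0, "wy": 0, "wz": 0},
  {"claw": 255, "x": -0.05, "y": 0, "z": 0.16, "wx": 0, "wy": 0, "wz": 0},
  {"claw": 255, "x": -0.05, "y": 0, "z": 0.16, "wx": 0, "wy": 0, "wz": 0},
])

```text
clock: 3.82
eef_pos: [0.5542, -0.055, 0.1867]
ee_rot: [0.994, -0.112, 0.0, 0.0]
force: [-0.5, 0.4, 3.2]
width: 0.0007
gripper_force: 1.3
```

Request:
send_rows([
  {"claw": 255, "x": -0.05, "y": 0, "z": 0.16, "wx": 0, "wy": 0, "wz": 0},
  {"claw": 255, "x": -0.05, "y": 0, "z": 0.16, "wx": 0, "wy": 0, "wz": 0},
  {"claw": 255, "x": -0.05, "y": 0, "z": 0.16, "wx": 0, "wy": 0, "wz": 0},
  {"claw": 255, "x": -0.05, "y": 0, "z": 0.16, "wx": 0, "wy": 0, "wz": 0},
])

```text
clock: 4.15
eef_pos: [0.5492, -0.0539, 0.1703]
ee_rot: [0.994, -0.112, -0.0, -0.0]
force: [-0.4, 0.3, 2.9]
width: 0.0005
gripper_force: 1.2
```

Contact at about 3 N, so the lid is moving. 13 mm are left.

Request:
send_rows([
  {"claw": 255, "x": 0, "y": 0, "z": 0.12, "wx": 0, "wy": 0, "wz": 0},
  {"claw": 255, "x": 0, "y": 0, "z": 0.12, "wx": 0, "wy": 0, "wz": 0},
  {"claw": 255, "x": 0, "y": 0, "z": 0.12, "wx": 0, "wy": 0, "wz": 0},
  {"claw": 255, "x": 0, "y": 0, "z": 0.08, "wx": 0, "wy": 0, "wz": 0},
  {"claw": 255, "x": 0, "y": 0, "z": 0.04, "wx": 0, "wy": 0, "wz": 0},
])

```text
clock: 4.57
eef_pos: [0.5493, -0.0539, 0.1583]
ee_rot: [0.994, -0.112, -0.0, -0.0]
force: [-1.6, 0.4, 2.4]
width: 0.0001
gripper_force: 1.1
```

Request:
send_rows([
  {"claw": 255, "x": 0, "y": 0, "z": 0.04, "wx": 0, "wy": 0, "wz": 0},
  {"claw": 255, "x": 0, "y": 0, "z": 0.02, "wx": 0, "wy": 0, "wz": 0},
  {"claw": 255, "x": 0, "y": 0, "z": 0, "wx": 0, "wy": 0, "wz": 0},
])

```text
clock: 4.82
eef_pos: [0.5494, -0.0539, 0.1571]
ee_rot: [0.994, -0.112, 0.0, -0.0]
force: [0.4, 0.2, 1.3]
width: 0.0006
gripper_force: 0.6
```

Request:
send_rows([
  {"claw": 255, "x": 0, "y": 0, "z": 0.04, "wx": 0, "wy": 0, "wz": 0},
  {"claw": 255, "x": 0, "y": 0, "z": 0.04, "wx": 0, "wy": 0, "wz": 0},
  {"claw": 255, "x": 0, "y": 0, "z": 0, "wx": 0, "wy": 0, "wz": 0},
])

```text
clock: 5.07
eef_pos: [0.5493, -0.0539, 0.155]
ee_rot: [0.994, -0.112, -0.0, -0.0]
force: [-0.3, 0.6, 1.4]
width: 0.0005
gripper_force: 0.7
```

Request:
send_rows([
  {"claw": 255, "x": 0, "y": 0, "z": 0.02, "wx": 0, "wy": 0, "wz": 0},
  {"claw": 255, "x": 0, "y": 0, "z": 0, "wx": 0, "wy": 0, "wz": 0},
])

```text
clock: 5.23
eef_pos: [0.5493, -0.0539, 0.1546]
ee_rot: [0.994, -0.112, -0.0, -0.0]
force: [-1.0, 0.9, 1.8]
width: 0.0001
gripper_force: 0.9
```

No stop felt yet, so I keep pressing gently until the force rises.

Request:
send_rows([
  {"claw": 255, "x": 0, "y": 0, "z": 0.04, "wx": 0, "wy": 0, "wz": 0},
  {"claw": 255, "x": 0, "y": 0, "z": 0.04, "wx": 0, "wy": 0, "wz": 0},
])

```text
clock: 5.4
eef_pos: [0.5493, -0.0539, 0.1527]
ee_rot: [0.994, -0.112, 0.0, 0.0]
force: [-1.3, 0.1, 2.6]
width: 0.0005
gripper_force: 1.1
```

Request:
send_rows([
  {"claw": 255, "x": 0, "y": 0, "z": 0.04, "wx": 0, "wy": 0, "wz": 0},
  {"claw": 255, "x": 0, "y": 0, "z": 0.04, "wx": 0, "wy": 0, "wz": 0},
])

```text
clock: 5.57
eef_pos: [0.5493, -0.0539, 0.1506]
ee_rot: [0.994, -0.112, -0.0, -0.0]
force: [-1.6, 0.4, 2.2]
width: 0.0004
gripper_force: 1.1
```

The height is below the expected 157 mm, so I look before going further.

```bash
python3 - <<'E'
from h import *
a=manip.get_image("scene"); np.savez("pics/scene3",**a); b=manip.get_image("top")
A=cv2.resize(a["color"][120:370,180:400],None,fx=2.2,fy=2.2); B=cv2.resize(b["color"][120:290,220:480],None,fx=1.2,fy=1.2)
c=np.zeros((550,A.shape[1]+B.shape[1],3),np.uint8); c[:A.shape[0],:A.shape[1]]=A; c[:B.shape[0],A.shape[1]:]=B
cv2.imwrite("pics/s3.png",c[...,::-1])
E
python3 st.py
```

```text
5.6667 [ 0.5493 -0.0539  0.1505] trunk frame mm [-47.5  -1.9 150.5] F [ 0.  -0.6  1.8] w 0.0004
toolx ang -12.8 [-0.  0. -1.]
```

View pics/s3.png

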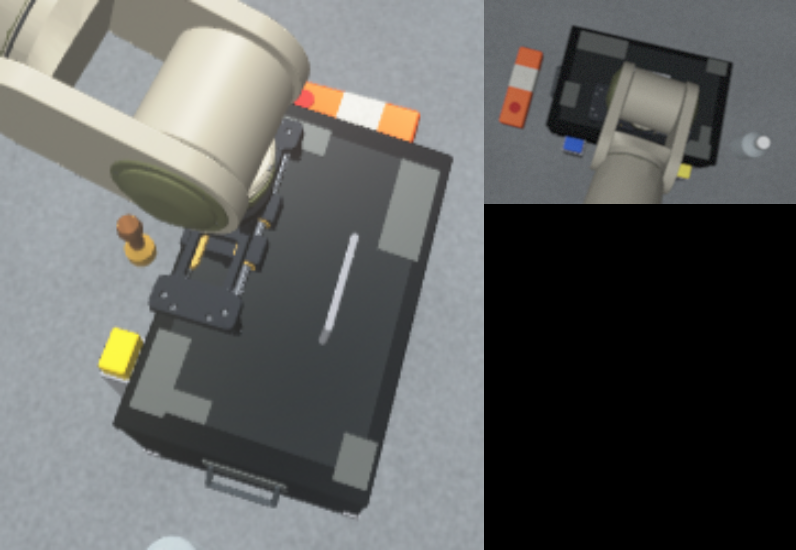

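The lid is nearly shut, the fingertips are on it, and the bystanders are untouched. I continue until it stops firmly.

Request:
send_rows([
  {"claw": 255, "x": 0, "y": 0, "z": 0.04, "wx": 0, "wy": 0, "wz": 0},
  {"claw": 255, "x": 0, "y": 0, "z": 0.04, "wx": 0, "wy": 0, "wz": 0},
])

```text
clock: 5.83
eef_pos: [0.5494, -0.0539, 0.1487]
ee_rot: [0.994, -0.112, 0.0, -0.0]
force: [-0.5, 0.2, 2.1]
width: 0.0006
gripper_force: 1.1
```

Request:
send_rows([
  {"claw": 255, "x": 0, "y": 0, "z": 0.04, "wx": 0, "wy": 0, "wz": 0},
  {"claw": 255, "x": 0, "y": 0, "z": 0.04, "wx": 0, "wy": 0, "wz": 0},
])

```text
clock: 6.0
eef_pos: [0.5493, -0.0539, 0.1466]
ee_rot: [0.994, -0.112, -0.0, 0.0]
force: [-1.3, 0.4, 2.6]
width: 0.0006
gripper_force: 1.1
```

```bash
python3 - <<'E'
from h import *
im=dict(np.load("pics/scene3.npz"));X=np.array([.9756,-.2196,0]);Y=np.array([.2196,.9756,0]);O=np.array([.596,-.0625,0])
for th in(0,.05,.1):
    x=.11-.223*np.cos(th)+.016*np.sin(th); z=.14+.223*np.sin(th)+.017*np.cos(th)
    print(th,proj(im,O+X*x-Y*.173+[0,0,z]))
E
```

```text
0 (np.float64(228.27657798202847), np.float64(314.5014474499344))
0.05 (np.float64(227.47473768204458), np.float64(313.63444450774864))
0.1 (np.float64(226.9377699460024), np.float64(312.8348695228554))
```

Request:
send_rows([
  {"claw": 255, "x": 0, "y": 0, "z": 0.04, "wx": 0, "wy": 0, "wz": 0},
  {"claw": 255, "x": 0, "y": 0, "z": 0.04, "wx": 0, "wy": 0, "wz": 0},
  {"claw": 255, "x": 0, "y": 0, "z": 0.04, "wx": 0, "wy": 0, "wz": 0},
])

```text
clock: 6.25
eef_pos: [0.5493, -0.0539, 0.1436]
ee_rot: [0.994, -0.112, -0.0, -0.0]
force: [-1.7, -0.2, 2.1]
width: 0.0005
gripper_force: 1.1
```

Request:
send_rows([
  {"claw": 255, "x": 0, "y": 0, "z": 0.04, "wx": 0, "wy": 0, "wz": 0},
  {"claw": 255, "x": 0, "y": 0, "z": 0.04, "wx": 0, "wy": 0, "wz": 0},
])

```text
clock: 6.42
eef_pos: [0.5493, -0.0539, 0.1416]
ee_rot: [0.994, -0.112, -0.0, -0.0]
force: [-2.4, 1.3, 2.6]
width: 0.0004
gripper_force: 1.1
```

```bash
python3 - <<'E'
from h import *
a=manip.get_image("scene"); np.savez("pics/scene4",**a); b=manip.get_image("wrist"); np.savez("pics/wrist4",**b)
A=cv2.resize(a["color"][120:370,220:400],None,fx=2.2,fy=2.2); B=cv2.resize(b["color"][:,100:540],(390,355))
c=np.zeros((550,A.shape[1]+B.shape[1],3),np.uint8); c[:A.shape[0],:A.shape[1]]=A; c[:B.shape[0],A.shape[1]:]=B
cv2.imwrite("pics/s4.png",c[...,::-1]); print(c.shape,b["position"],b["fx"],b["cx"],b["cy"])
print(manip.pinch_z)
E
python3 st.py
```

```text
(550, 786, 3) [ 0.62938438 -0.07267587  0.31716698] 309.70691628693146 320.14155959860693 197.97744331411127
0.0187
6.5167 [ 0.5493 -0.0539  0.1415] trunk frame mm [-47.4  -1.8 141.5] F [ 0.4 -0.1  0.1] w 0.0004
toolx ang -12.8 [-0.  0. -1.]
```

View pics/s4.png

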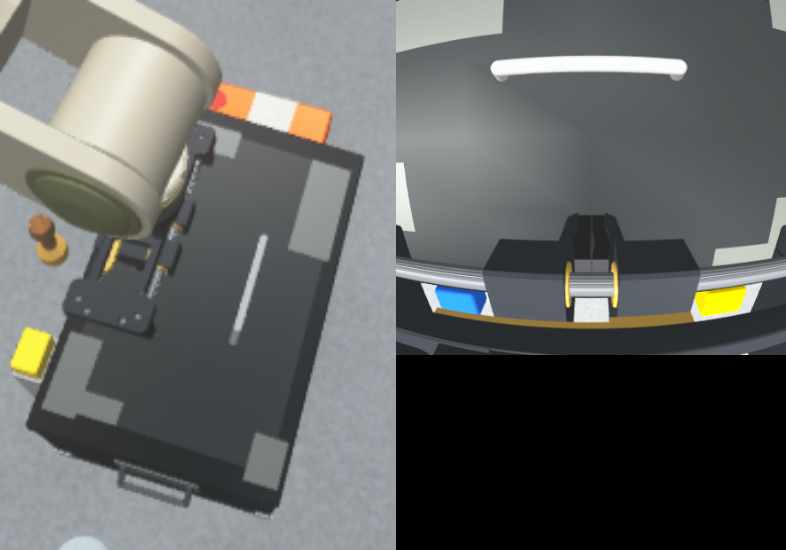

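The fingers rest on the lid in the wrist view, with the handle visible at the top. I'll check heights from the wrist camera using the handle's length and the pad spacing.

```bash
cat >> h.py <<'E'
def fray(im,u,v):
    x=u-im["cx"];y=v-im["cy"];r=np.hypot(x,y);t=r/im["fx"]
    return np.array(im["position"]),R(im)@np.array([np.sin(t)*x/r,-np.sin(t)*y/r,-np.cos(t)])
E
python3 - <<'E'
from h import *
im=dict(np.load("pics/wrist4.npz"));X=np.array([.9756,-.2196,0]);Y=np.array([.2196,.9756,0]);O=np.array([.596,-.0625,0])
hsv=cv2.cvtColor(im["color"],cv2.COLOR_RGB2HSV)
m=cv2.inRange(im["color"][30:110,180:460],(170,)*3,(255,)*3)
n,l,st,c=cv2.connectedComponentsWithStats(m); i=1+np.argmax(st[1:,4]); bx=st[i]; print("handle",bx+[180,30,0,0,0])
u0,u1=bx[0]+180,bx[0]+bx[2]+179; vv=[np.median(np.where(l[:,k]==i)[0])+30 for k in(bx[0]+3,bx[0]+bx[2]-4)]
print(vv); f=lambda p:np.round([(p-O)@X*1e3,(p-O)@Y*1e3,p[2]*1e3],1)
for z in(.175,.18,.184,.19):
    e=[(lambda o,d:o+d*(z-o[2])/d[2])(*fray(im,u,v)) for u,v in((u0,vv[0]),(u1,vv[1]))]
    print(z,f(e[0]),f(e[1]),np.linalg.norm(e[0]-e[1]))
for c,a,b in(("blue",100,125),("yellow",22,35)):
    q=cv2.inRange(hsv,(a,150,100),(b,255,255)); q[:270]=0
    k=max(cv2.findContours(q,0,2)[0],key=cv2.contourArea); print(c,cv2.contourArea(k),cv2.boundingRect(k))
    mm=cv2.moments(k); o,d=fray(im,mm["m10"]/mm["m00"],mm["m01"]/mm["m00"])
    print(f(o+d*(.172-o[2])/d[2]))
print("cam fwd",(R(im)@[0,0,-1]).round(3))
# pad tops in top view vs height
E
```

```text
handle [ 207   63  221   28 3883]
[np.float64(77.0), np.float64(75.5)]
0.175 [ 47.8  50.5 175. ] [ 47.9 -52.3 175. ] 0.10283085799712953
0.18 [ 47.3  48.6 180. ] [ 47.5 -50.6 180. ] 0.09921430588856178
0.184 [ 47.   47.1 184. ] [ 47.1 -49.2 184. ] 0.09632106420170758
0.19 [ 46.4  44.9 190. ] [ 46.6 -47.1 190. ] 0.09198120167142627
blue 1246.0 (144, 322, 58, 32)
[-115.5  101.1  172. ]
yellow 1355.0 (437, 322, 58, 34)
[-116.5 -103.6  172. ]
cam fwd [-0.305  0.07  -0.95 ]
```

```bash
python3 - <<'E'
from h import *
X=np.array([.9756,-.2196,0]);Y=np.array([.2196,.9756,0]);O=np.array([.596,-.0625,0])
s=dict(np.load("pics/scene.npz"));t=dict(np.load("pics/top.npz"))
for th in(0,.05,.1,.15,.2,.3,.4,.45):
    x=.11-.223*np.cos(th)+.017*np.sin(th); z=.14+.223*np.sin(th)+.017*np.cos(th)
    hx=.11-.075*np.cos(th)+.041*np.sin(th);hz=.14+.075*np.sin(th)+.041*np.cos(th)
    print(th,round(.14+.16*np.sin(th)+.017*np.cos(th),4),*[np.round(proj(i,O+X*x+Y*y+[0,0,z]),1) for i in(s,t) for y in(.173,-.173)],np.round(proj(s,O+X*hx-Y*.047+[0,0,hz]),1))
E
```

```text
0 0.157 [286.5 165.3] [228.3 314.5] [269.5 230. ] [408.9 263.1] [321.8 269.8]
0.05 0.165 [286.6 162.8] [227.5 313.6] [269.3 229.2] [410.  262.5] [322.9 269.6]
0.1 0.1729 [286.9 160.3] [227.  312.9] [269.2 228. ] [411.2 261.7] [324.  269.4]
0.15 0.1807 [287.4 157.9] [226.8 312.1] [269.1 226.7] [412.5 260.6] [325.3 269.2]
0.2 0.1884 [288.2 155.4] [226.8 311.5] [269.1 225. ] [413.8 259.3] [326.7 269.1]
0.3 0.2035 [290.6 150.7] [227.9 310.5] [269.2 221.1] [416.6 255.9] [329.7 269. ]
0.4 0.218 [294.1 146.1] [230.2 309.8] [269.6 216.1] [419.6 251.6] [333.1 269.1]
0.45 0.2249 [296.3 143.9] [232.  309.6] [269.9 213.2] [421.2 249. ] [334.9 269.2]
```

Image evidence (lid corners and handle, corrected for the initial offset) puts the lid at roughly 0.03 rad. The first contact also came about 17 mm lower than expected, so the closed fingertips sit behind the nominal TCP. I press on until the stop is felt.

Request:
send_rows([
  {"claw": 255, "x": 0, "y": 0, "z": 0.04, "wx": 0, "wy": 0, "wz": 0},
  {"claw": 255, "x": 0, "y": 0, "z": 0.04, "wx": 0, "wy": 0, "wz": 0},
])

```text
clock: 6.68
eef_pos: [0.5493, -0.0539, 0.1397]
ee_rot: [0.994, -0.112, 0.0, -0.0]
force: [-2.0, 0.2, 2.6]
width: -0.0
gripper_force: 1.1
```

Request:
send_rows([
  {"claw": 255, "x": 0, "y": 0, "z": 0.04, "wx": 0, "wy": 0, "wz": 0},
  {"claw": 255, "x": 0, "y": 0, "z": 0.04, "wx": 0, "wy": 0, "wz": 0},
])

```text
clock: 6.85
eef_pos: [0.5493, -0.0539, 0.1376]
ee_rot: [0.994, -0.112, -0.0, -0.0]
force: [-1.6, 0.8, 2.5]
width: 0.0005
gripper_force: 1.1
```

Request:
send_rows([
  {"claw": 255, "x": 0, "y": 0, "z": 0.04, "wx": 0, "wy": 0, "wz": 0},
  {"claw": 255, "x": 0, "y": 0, "z": 0.04, "wx": 0, "wy": 0, "wz": 0},
])

```text
clock: 7.02
eef_pos: [0.5493, -0.0539, 0.1356]
ee_rot: [0.994, -0.112, -0.0, -0.0]
force: [-2.3, 0.3, 2.9]
width: 0.0007
gripper_force: 1.1
```

Request:
send_rows([
  {"claw": 255, "x": 0, "y": 0, "z": 0.04, "wx": 0, "wy": 0, "wz": 0},
  {"claw": 255, "x": 0, "y": 0, "z": 0.04, "wx": 0, "wy": 0, "wz": 0},
])

```text
clock: 7.18
eef_pos: [0.5493, -0.0539, 0.1336]
ee_rot: [0.994, -0.112, -0.0, 0.0]
force: [-1.8, 0.7, 1.9]
width: 0.0003
gripper_force: 1.1
```

Request:
send_rows([
  {"claw": 255, "x": 0, "y": 0, "z": 0.04, "wx": 0, "wy": 0, "wz": 0},
  {"claw": 255, "x": 0, "y": 0, "z": 0.04, "wx": 0, "wy": 0, "wz": 0},
])

```text
clock: 7.35
eef_pos: [0.5493, -0.0539, 0.1316]
ee_rot: [0.994, -0.112, -0.0, -0.0]
force: [-2.1, -0.2, 2.3]
width: 0.0003
gripper_force: 1.1
```

Request:
send_rows([
  {"claw": 255, "x": 0, "y": 0, "z": 0.04, "wx": 0, "wy": 0, "wz": 0},
  {"claw": 255, "x": 0, "y": 0, "z": 0.04, "wx": 0, "wy": 0, "wz": 0},
])

```text
clock: 7.52
eef_pos: [0.5493, -0.0539, 0.1296]
ee_rot: [0.994, -0.112, -0.0, -0.0]
force: [-1.6, -0.5, 2.8]
width: 0.0002
gripper_force: 1.1
```

```bash
cat > hd.py <<'E'
from h import *
def hand(im):
    g=im["color"][190:300,315:365].min(2)
    m=(g>120).astype(np.uint8); n,l,st,c=cv2.connectedComponentsWithStats(m); i=1+np.argmax(st[1:,4]); x,y,w,h,a=st[i]
    return x+315,y+190,w,h,a,(c[i]+[315,190]).round(2)
E
python3 - <<'E'
from hd import *
a=manip.get_image("scene");np.savez("pics/scene5",**a)
w=manip.get_image("wrist");np.savez("pics/wrist5",**w)
for n in("scene","scene3","scene4","scene5"): print(n,hand(dict(np.load(f"pics/{n}.npz"))))
X=np.array([.9756,-.2196,0]);Y=np.array([.2196,.9756,0]);O=np.array([.596,-.0625,0])
for th in(0,.05,.1,.2,.4):
    hx=.11-.075*np.cos(th)+.041*np.sin(th);hz=.14+.075*np.sin(th)+.041*np.cos(th)
    print(th,np.round(proj(a,O+X*hx+[0,0,hz]),2))
for n in("wrist4","wrist5"):
    im=dict(np.load(f"pics/{n}.npz")); m=cv2.inRange(im["color"][30:110,180:460],(170,)*3,(255,)*3)
    q,l,st,c=cv2.connectedComponentsWithStats(m); i=1+np.argmax(st[1:,4]); print(n,st[i],c[i],im["position"])
cv2.imwrite("pics/s5.png",np.vstack([cv2.resize(a["color"][130:330,200:400],(300,300)),cv2.resize(w["color"][200:400,170:470],(300,200))])[...,::-1])
cv2.imwrite("pics/w5.png",w["color"][150:400,120:520][...,::-1])
E
```

```text
scene (np.int32(330), np.int32(225), np.int32(21), np.int32(50), np.int32(217), array([341.48, 249.47]))
scene3 (np.int32(352), np.int32(192), np.int32(13), np.int32(45), np.int32(345), array([359.93, 218.32]))
scene4 (np.int32(351), np.int32(193), np.int32(14), np.int32(44), np.int32(375), array([359.6 , 218.34]))
scene5 (np.int32(350), np.int32(193), np.int32(15), np.int32(45), np.int32(413), array([359.26, 218.35]))
0 [328.37 247.66]
0.05 [329.45 247.32]
0.1 [330.62 247.02]
0.2 [333.26 246.55]
0.4 [339.6  246.15]
wrist4 [  27   33  221   28 3883] [136.30749421  42.98300283] [ 0.62938438 -0.07267587  0.31716698]
wrist5 [  21   38  233   24 4342] [136.48802395  48.80423768] [ 0.62939371 -0.07267987  0.30518285]
```

```bash
cat > hd.py <<'E'
from h import *
def hand(im):
    g=im["color"][215:285,318:358].min(2).astype(int)
    m=(g>150).astype(np.uint8); n,l,st,c=cv2.connectedComponentsWithStats(m); i=1+np.argmax(st[1:,4]); x,y,w,h,a=st[i]
    return x+318,y+215,w,h,a,(c[i]+[318,215]).round(2)
E
python3 - <<'E'
from hd import *
for n in("scene","scene3","scene4","scene5"): print(n,hand(dict(np.load(f"pics/{n}.npz"))))
E
```

```text
scene (np.int32(333), np.int32(225), np.int32(18), np.int32(46), np.int32(168), array([342.56, 247.46]))
scene3 (np.int32(328), np.int32(226), np.int32(15), np.int32(44), np.int32(152), array([334.86, 247.77]))
scene4 (np.int32(326), np.int32(227), np.int32(16), np.int32(43), np.int32(150), array([333.44, 248.45]))
scene5 (np.int32(325), np.int32(227), np.int32(15), np.int32(44), np.int32(145), array([332.01, 248.52]))
```

View pics/w5.png

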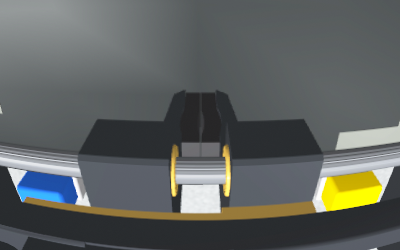

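The lid is still moving with the fingers (handle shifting steadily in the scene view). In the wrist view the closed fingers stand on the lid. I go on until the stop.

Request:
send_rows([
  {"claw": 255, "x": 0, "y": 0, "z": 0.04, "wx": 0, "wy": 0, "wz": 0},
  {"claw": 255, "x": 0, "y": 0, "z": 0.04, "wx": 0, "wy": 0, "wz": 0},
  {"claw": 255, "x": 0, "y": 0, "z": 0.04, "wx": 0, "wy": 0, "wz": 0},
])

```text
clock: 7.87
eef_pos: [0.5493, -0.0539, 0.1266]
ee_rot: [0.994, -0.112, -0.0, -0.0]
force: [-1.3, 0.3, 1.3]
width: 0.0003
gripper_force: 1.2
```

Request:
send_rows([
  {"claw": 255, "x": 0, "y": 0, "z": 0.04, "wx": 0, "wy": 0, "wz": 0},
  {"claw": 255, "x": 0, "y": 0, "z": 0.04, "wx": 0, "wy": 0, "wz": 0},
  {"claw": 255, "x": 0, "y": 0, "z": 0.04, "wx": 0, "wy": 0, "wz": 0},
])

```text
clock: 8.12
eef_pos: [0.5494, -0.054, 0.1258]
ee_rot: [0.994, -0.112, 0.0, 0.0]
force: [-12.9, 3.0, 27.3]
width: 0.0004
gripper_force: 13.8
```

```bash
python3 -c "
from hd import *
print(hand(manip.get_image('scene')))
w=manip.get_image('wrist');m=cv2.inRange(w['color'][30:110,180:460],(170,)*3,(255,)*3)
q,l,st,c=cv2.connectedComponentsWithStats(m); i=1+np.argmax(st[1:,4]); print(st[i],c[i])
exec(open('st.py').read())"
```

```text
(np.int32(324), np.int32(228), np.int32(16), np.int32(43), np.int32(148), array([331.47, 248.93]))
[  19   40  237   24 4412] [136.75543971  50.73572076]
8.2167 [ 0.5494 -0.054   0.1258] trunk frame mm [-47.3  -1.9 125.8] F [-9.7  0.5 20.2] w 0.0004
toolx ang -12.8 [ 0.001 -0.001 -1.   ]
```

The stop is firm: 27 N at reading z = 0.1258, which is the lid's true 0.157, so the fingertips sit 31 mm above the reading. The pad contact should then read about 0.141 and fully in about 0.131. I lift and go above yellow.

Request:
send_rows([
  {"claw": 255, "x": 0, "y": 0, "z": -0.1, "wx": 0, "wy": 0, "wz": 0},
  {"claw": 255, "x": 0, "y": 0, "z": -0.4, "wx": 0, "wy": 0, "wz": 0},
  {"claw": 255, "x": 0, "y": 0, "z": -0.8, "wx": 0, "wy": 0, "wz": 0},
  {"claw": 255, "x": 0, "y": 0, "z": -0.8, "wx": 0, "wy": 0, "wz": 0},
  {"claw": 255, "x": 0, "y": 0, "z": -0.3, "wx": 0, "wy": 0, "wz": 0},
  {"claw": 255, "x": -0.62, "y": 0.86, "z": 0, "wx": 0, "wy": 0, "wz": 0},
  {"claw": 255, "x": -0.62, "y": 0.86, "z": 0, "wx": 0, "wy": 0, "wz": 0},
  {"claw": 255, "x": -0.62, "y": 0.86, "z": 0, "wx": 0, "wy": 0, "wz": 0},
  {"claw": 255, "x": -0.62, "y": 0.86, "z": 0, "wx": 0, "wy": 0, "wz": 0},
  {"claw": 255, "x": -0.62, "y": 0.86, "z": 0, "wx": 0, "wy": 0, "wz": 0},
  {"claw": 255, "x": 0, "y": 0, "z": 0, "wx": 0, "wy": 0, "wz": 0},
  {"claw": 255, "x": 0, "y": 0, "z": 0, "wx": 0, "wy": 0, "wz": 0},
])

```text
clock: 9.22
eef_pos: [0.4496, -0.142, 0.1838]
ee_rot: [0.994, -0.113, 0.0, -0.0]
force: [1.2, 0.5, -0.4]
width: 0.0005
gripper_force: 0.0
```

```bash
python3 st.py; python3 - <<'E'
from hd import *
a=manip.get_image("scene"); print(hand(a)); w=manip.get_image("wrist")
np.savez("pics/scene6",**a);np.savez("pics/wrist6",**w)
A=cv2.resize(a["color"][140:340,170:370],(400,400));B=cv2.resize(w["color"][100:400,170:470],(400,400))
cv2.imwrite("pics/s6.png",np.hstack([A,B])[...,::-1])
E
```

```text
9.2167 [ 0.4496 -0.142   0.1838] trunk frame mm [-125.3 -109.7  183.8] F [ 1.2  0.5 -0.4] w 0.0005
toolx ang -13.0 [ 0.  0. -1.]
(np.int32(324), np.int32(228), np.int32(16), np.int32(43), np.int32(153), array([331.44, 248.83]))
```

View pics/s6.png

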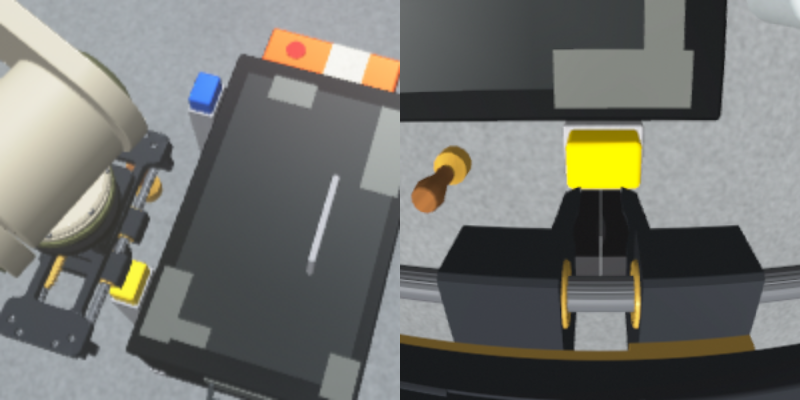

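The lid is shut and stays shut. In the wrist view the fingers line up with the yellow pad, (603,160) in the right panel. I nudge 2 mm toward the trunk and press.

Request:
send_rows([
  {"claw": 255, "x": 0.08, "y": 0, "z": 0.5, "wx": 0, "wy": 0, "wz": 0},
  {"claw": 255, "x": 0, "y": 0, "z": 0.6, "wx": 0, "wy": 0, "wz": 0},
  {"claw": 255, "x": 0, "y": 0, "z": 0.3, "wx": 0, "wy": 0, "wz": 0},
  {"claw": 255, "x": 0, "y": 0, "z": 0.1, "wx": 0, "wy": 0, "wz": 0},
  {"claw": 255, "x": 0, "y": 0, "z": 0.08, "wx": 0, "wy": 0, "wz": 0},
  {"claw": 255, "x": 0, "y": 0, "z": 0.08, "wx": 0, "wy": 0, "wz": 0},
  {"claw": 255, "x": 0, "y": 0, "z": 0.08, "wx": 0, "wy": 0, "wz": 0},
])

```text
clock: 9.9
eef_pos: [0.4523, -0.142, 0.1406]
ee_rot: [0.994, -0.112, 0.001, 0.0]
force: [-0.1, 1.3, 4.0]
width: 0.0005
gripper_force: 2.0
```

Request:
send_rows([
  {"claw": 255, "x": 0, "y": 0, "z": 0.08, "wx": 0, "wy": 0, "wz": 0},
  {"claw": 255, "x": 0, "y": 0, "z": 0.08, "wx": 0, "wy": 0, "wz": 0},
])

```text
clock: 10.07
eef_pos: [0.4523, -0.142, 0.1367]
ee_rot: [0.994, -0.112, 0.001, 0.0]
force: [0.4, 1.7, 3.4]
width: 0.0004
gripper_force: 2.0
```

Request:
send_rows([
  {"claw": 255, "x": 0, "y": 0, "z": 0.04, "wx": 0, "wy": 0, "wz": 0},
  {"claw": 255, "x": 0, "y": 0, "z": 0.04, "wx": 0, "wy": 0, "wz": 0},
])

```text
clock: 10.23
eef_pos: [0.4522, -0.142, 0.1345]
ee_rot: [0.994, -0.112, 0.001, 0.0]
force: [2.4, 1.1, 4.7]
width: 0.0007
gripper_force: 1.9
```

The contact came exactly as predicted, at about 4 N. Next I press to the stop.

Request:
send_rows([
  {"claw": 255, "x": 0, "y": 0, "z": 0.04, "wx": 0, "wy": 0, "wz": 0},
  {"claw": 255, "x": 0, "y": 0, "z": 0.04, "wx": 0, "wy": 0, "wz": 0},
  {"claw": 255, "x": 0, "y": 0, "z": 0.04, "wx": 0, "wy": 0, "wz": 0},
  {"claw": 255, "x": 0, "y": 0, "z": 0.03, "wx": 0, "wy": 0, "wz": 0},
])

```text
clock: 10.57
eef_pos: [0.4521, -0.1421, 0.1308]
ee_rot: [0.994, -0.112, 0.0, 0.0]
force: [-1.7, 3.6, 15.1]
width: 0.0008
gripper_force: 7.2
```

Request:
send_rows([
  {"claw": 255, "x": 0, "y": 0, "z": 0.03, "wx": 0, "wy": 0, "wz": 0},
])

```text
clock: 10.65
eef_pos: [0.4522, -0.1421, 0.1307]
ee_rot: [0.994, -0.112, 0.001, 0.0]
force: [-4.0, 3.6, 21.4]
width: 0.0009
gripper_force: 10.3
```

Yellow is fully in, with a firm stop at 0.1307. I lift and go to blue.

Request:
send_rows([
  {"claw": 255, "x": 0, "y": 0, "z": -0.2, "wx": 0, "wy": 0, "wz": 0},
  {"claw": 255, "x": 0, "y": 0, "z": -0.8, "wx": 0, "wy": 0, "wz": 0},
  {"claw": 255, "x": 0, "y": 0, "z": -0.8, "wx": 0, "wy": 0, "wz": 0},
  {"claw": 255, "x": 0, "y": -0.8, "z": 0, "wx": 0, "wy": 0, "wz": 0},
  {"claw": 255, "x": 0, "y": -0.8, "z": 0, "wx": 0, "wy": 0, "wz": 0},
  {"claw": 255, "x": 0, "y": -0.8, "z": 0, "wx": 0, "wy": 0, "wz": 0},
  {"claw": 255, "x": 0, "y": -0.8, "z": 0, "wx": 0, "wy": 0, "wz": 0},
  {"claw": 255, "x": 0, "y": -0.8, "z": 0, "wx": 0, "wy": 0, "wz": 0},
  {"claw": 255, "x": 0, "y": -0.8, "z": 0, "wx": 0, "wy": 0, "wz": 0},
  {"claw": 255, "x": 0, "y": -0.8, "z": 0, "wx": 0, "wy": 0, "wz": 0},
  {"claw": 255, "x": 0, "y": -0.8, "z": 0, "wx": 0, "wy": 0, "wz": 0},
  {"claw": 255, "x": 0, "y": -0.8, "z": 0, "wx": 0, "wy": 0, "wz": 0},
  {"claw": 255, "x": 0, "y": -0.8, "z": 0, "wx": 0, "wy": 0, "wz": 0},
  {"claw": 255, "x": 0, "y": -0.8, "z": 0, "wx": 0, "wy": 0, "wz": 0},
  {"claw": 255, "x": 0, "y": 0, "z": 0, "wx": 0, "wy": 0, "wz": 0},
  {"claw": 255, "x": 0, "y": 0, "z": 0, "wx": 0, "wy": 0, "wz": 0},
])

```text
clock: 11.98
eef_pos: [0.5003, 0.0727, 0.1741]
ee_rot: [0.994, -0.111, -0.001, 0.0]
force: [0.2, -0.5, 0.9]
width: 0.0005
gripper_force: 0.0
```

```bash
python3 st.py; python3 - <<'E'
from hd import *
w=manip.get_image("wrist")
cv2.imwrite("pics/s7.png",cv2.resize(w["color"][100:400,170:470],(400,400))[...,::-1])
E
```

```text
11.9833 [0.5003 0.0727 0.1741] trunk frame mm [-123.1  110.9  174.1] F [ 0.2 -0.5  0.9] w 0.0005
toolx ang -12.8 [-0.002 -0.001 -1.   ]
```

View pics/s7.png

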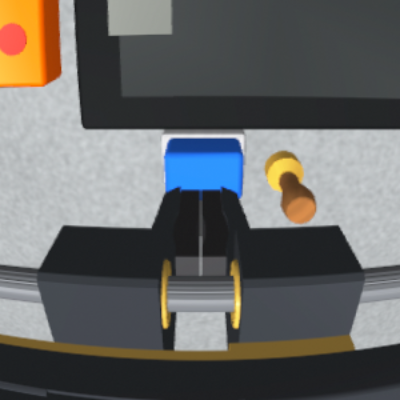

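The blue pad at (204,165) lines up with the fingers at (201,190). I press it.

Request:
send_rows([
  {"claw": 255, "x": 0, "y": 0, "z": 0.6, "wx": 0, "wy": 0, "wz": 0},
  {"claw": 255, "x": 0, "y": 0, "z": 0.5, "wx": 0, "wy": 0, "wz": 0},
  {"claw": 255, "x": 0, "y": 0, "z": 0.1, "wx": 0, "wy": 0, "wz": 0},
  {"claw": 255, "x": 0, "y": 0, "z": 0.08, "wx": 0, "wy": 0, "wz": 0},
  {"claw": 255, "x": 0, "y": 0, "z": 0.08, "wx": 0, "wy": 0, "wz": 0},
  {"claw": 255, "x": 0, "y": 0, "z": 0.08, "wx": 0, "wy": 0, "wz": 0},
  {"claw": 255, "x": 0, "y": 0, "z": 0.08, "wx": 0, "wy": 0, "wz": 0},
])

```text
clock: 12.62
eef_pos: [0.501, 0.072, 0.1374]
ee_rot: [0.994, -0.112, 0.001, 0.0]
force: [-1.5, -2.5, 4.4]
width: 0.0007
gripper_force: 2.0
```

Request:
send_rows([
  {"claw": 255, "x": 0, "y": 0, "z": 0.06, "wx": 0, "wy": 0, "wz": 0},
  {"claw": 255, "x": 0, "y": 0, "z": 0.06, "wx": 0, "wy": 0, "wz": 0},
  {"claw": 255, "x": 0, "y": 0, "z": 0.04, "wx": 0, "wy": 0, "wz": 0},
])

```text
clock: 12.87
eef_pos: [0.5011, 0.0724, 0.1329]
ee_rot: [0.994, -0.112, 0.001, 0.0]
force: [-1.1, -3.2, 4.0]
width: 0.0007
gripper_force: 1.9
```

Request:
send_rows([
  {"claw": 255, "x": 0, "y": 0, "z": 0.04, "wx": 0, "wy": 0, "wz": 0},
  {"claw": 255, "x": 0, "y": 0, "z": 0.03, "wx": 0, "wy": 0, "wz": 0},
])

```text
clock: 13.03
eef_pos: [0.5011, 0.0725, 0.1311]
ee_rot: [0.994, -0.112, 0.0, 0.0]
force: [0.3, -3.1, 3.3]
width: 0.0004
gripper_force: 1.9
```

Request:
send_rows([
  {"claw": 255, "x": 0, "y": 0, "z": 0.03, "wx": 0, "wy": 0, "wz": 0},
  {"claw": 255, "x": 0, "y": 0, "z": 0.03, "wx": 0, "wy": 0, "wz": 0},
])

```text
clock: 13.2
eef_pos: [0.5012, 0.0725, 0.1307]
ee_rot: [0.994, -0.112, 0.001, 0.0]
force: [-6.1, -3.3, 21.2]
width: 0.0005
gripper_force: 10.4
```

Request:
send_rows([
  {"claw": 255, "x": 0, "y": 0, "z": 0.02, "wx": 0, "wy": 0, "wz": 0},
  {"claw": 255, "x": 0, "y": 0, "z": 0, "wx": 0, "wy": 0, "wz": 0},
])

```text
clock: 13.37
eef_pos: [0.5012, 0.0725, 0.1307]
ee_rot: [0.994, -0.112, 0.001, 0.0]
force: [-4.6, -3.7, 19.4]
width: 0.0004
gripper_force: 9.4
```

Blue is fully in. I retract and do a last check.

Request:
send_rows([
  {"claw": 255, "x": 0, "y": 0, "z": -0.2, "wx": 0, "wy": 0, "wz": 0},
  {"claw": 255, "x": 0, "y": 0, "z": -0.8, "wx": 0, "wy": 0, "wz": 0},
  {"claw": 255, "x": 0, "y": 0, "z": -1, "wx": 0, "wy": 0, "wz": 0},
  {"claw": 255, "x": 0, "y": 0, "z": -1, "wx": 0, "wy": 0, "wz": 0},
  {"claw": 255, "x": 0, "y": 0, "z": -1, "wx": 0, "wy": 0, "wz": 0},
  {"claw": 255, "x": -0.8, "y": 0, "z": -0.5, "wx": 0, "wy": 0, "wz": 0},
  {"claw": 255, "x": -0.8, "y": 0, "z": 0, "wx": 0, "wy": 0, "wz": 0},
  {"claw": 255, "x": -0.8, "y": 0, "z": 0, "wx": 0, "wy": 0, "wz": 0},
  {"claw": 255, "x": 0, "y": 0, "z": 0, "wx": 0, "wy": 0, "wz": 0},
  {"claw": 255, "x": 0, "y": 0, "z": 0, "wx": 0, "wy": 0, "wz": 0},
])

```text
clock: 14.2
eef_pos: [0.442, 0.0863, 0.2415]
ee_rot: [0.994, -0.112, -0.0, -0.0]
force: [0.0, 0.1, -0.6]
width: 0.0006
gripper_force: 0.0
```

```bash
python3 st.py; python3 - <<'E'
from hd import *
a=manip.get_image("scene"); print(hand(a))
b=manip.get_image("top")
A=cv2.resize(a["color"][140:400,170:410],(400,433));B=cv2.resize(b["color"][110:310,200:480],(400,286))
c=np.zeros((433,800,3),np.uint8);c[:,:400]=A;c[:286,400:]=B
cv2.imwrite("pics/s8.png",c[...,::-1])
E
```

```text
14.2 [0.442  0.0863 0.2415] trunk frame mm [-182.9  111.4  241.5] F [ 0.   0.1 -0.6] w 0.0006
toolx ang -12.8 [ 0.     0.001 -1.   ]
(np.int32(324), np.int32(227), np.int32(16), np.int32(44), np.int32(154), array([331.48, 248.69]))
```

View pics/s8.png

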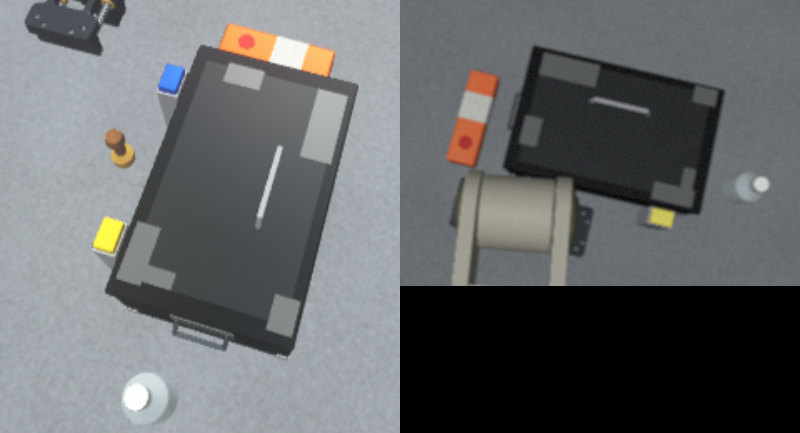

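The lid is shut, both pads are down, and the parcel, stamp and bottle stand where they were. The arm is clear.

```bash
python3 -c "
from bench import manip
print(manip.close_job())"
```

```text
the job is handed in; nothing more can be done
None
```

The trunk is closed and the job is handed in: the lid was pushed shut, then the yellow catch and then the blue were pressed fully in, and the parcel, stamp and bottle stand as they were.

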